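# Ready the finned modules for inspection

## Task

Get the two finned modules ready for inspection: first clear all the loose scraps off the light plate into the black waste bin; then slide each finned module out of the touching row on the rubber mat, lifting it only once it is clear of the row and leaving the plain modules where they are, and lay both flat on their bases in the middle of the plate, side by side with a gap between them. Last, flip the plate's toggle switch fully over to its other side; disturb nothing else on the desk.

Things in the scene. Friction and masses are not known exactly. Their poses are not given: they have to be found in the camera images.
- mat: fixed black rubber mat, 250 (x) x 190 (y) x 3 mm thick, lying on the desk; origin at the centre of its underside. The row of modules stands on its near half: their middles lie at x = -55 mm of the mat frame (give or take 4 mm each), spaced 33.4 mm along the mat's y, so they practically touch; the far half (mat +x) is empty
- finned1: one of the two wanted modules: loose aluminium block 84 (x, its length) x 33 (y) x 26 mm high, about 0.1 kg, told from the plain ones by five fins that run along its top; solid outline, so it can be pushed on its ends and gripped across its 33 mm width. Origin at the centre of its underside. It starts as one of the middle three of the row of five, touched on both sides, its length along the mat's x
- finned2: one of the two wanted modules: loose aluminium block 84 (x, its length) x 33 (y) x 26 mm high, about 0.1 kg, told from the plain ones by five fins that run along its top; solid outline, so it can be pushed on its ends and gripped across its 33 mm width. Origin at the centre of its underside. It starts as one of the middle three of the row of five, touched on both sides, its length along the mat's x
- plain1: plain module of the same row: loose, same outline 84 x 33 x 26 mm, about 0.14 kg, smooth flat top; origin at the centre of its underside. Must stay where it is
- plain2: plain module of the same row: loose, same outline 84 x 33 x 26 mm, about 0.14 kg, smooth flat top; origin at the centre of its underside. Must stay where it is
- plain3: plain module of the same row: loose, same outline 84 x 33 x 26 mm, about 0.14 kg, smooth flat top; origin at the centre of its underside. Must stay where it is
- plate: fixed light plate, 170 x 170 x 14 mm high, grey rim and white top at 14 mm above the desk; origin at the centre of its underside. Its switch block (50 mm in x, 70 mm in y, 25 mm high) adjoins its near edge, centred at x = -111 mm of the plate frame
- switch (a joint): the plate's toggle lever: 0 as found, leaning to the plate's -y side; 1.0 fully over to the plate's +y side (a swing of 1 rad about a line parallel to the plate's x, 22 mm above the desk at plate x = -111 mm, y = 0). It stays where it is left; under 3 N on its knob moves it
- switch_tip (a point): centre of the black 26 mm ball knob on the toggle lever, 50 mm from its hinge; 66 mm above the desk at either end of the swing, 72 mm midway. It travels 48 mm along the plate's +y
- bin: fixed open black waste bin, 150 x 150 mm outside, 70 mm high, walls 4 mm; origin at the centre of its underside
- scrap1: loose L-shaped grey plastic scrap, 36 (x) x 26 (y) x 18 mm high; origin at the centre of its underside. Three to five scraps are present, on the plate (the others are absent)
- scrap2: loose grey plastic block scrap, 30 (x) x 22 (y) x 18 mm high; origin at the centre of its underside
- scrap3: loose aluminium U-channel scrap, 30 (x) x 24 (y) x 20 mm high, flat outer sides; origin at the centre of its underside
- scrap4: loose stepped grey plastic scrap, 34 (x) x 20 (y) x 20 mm high; origin at the centre of its underside
- scrap5: loose black plastic scrap, 26 x 26 x 20 mm high with a small round boss on top; origin at the centre of its underside
- can: bystander: white spray can with a red cap, 66 mm across, 170 mm high, origin at its base
- tin: bystander: low brass tin, 72 mm across, 34 mm high, origin at its base
- jar: bystander: small jar, 50 mm across, 60 mm high, origin at its base
- screwdriver: bystander: screwdriver with orange handle lying on the desk beyond the work area

How it is judged:
By the outcome, as a careful person would: the job done as asked, in the order asked, and still so for the second after the job is handed in, with the robot touching nothing.
Of scrap1, scrap2, scrap3, scrap4, scrap5 only 3 to 5 are there at a start; the rules pass over those that are not, and their reading is None.
At some moment in a run one of scrap1, scrap2, scrap3, scrap4, scrap5 may be knocked a few centimetres aside while the robot is not near it.
Once in a run the grip may slacken for a moment while it holds something.
It also fails if it takes over 210 s, if anything falls off the work surface, if the arm or the gripper's body presses on something with over 40 N, if the wrist force passes 120 N, or if a joint passes its speed limit or range.

## Robot

A 7-joint arm with a two-finger parallel gripper is mounted at the origin on the work surface. World frame = base frame: x ahead of the robot, y to its left, z up, the work surface at z = 0. Lengths are in m, angles in rad, forces in N, time in s.
With the tool pointing down it reaches from about 0.425 to 0.875 m from the base axis. Payload 4.7 kg.
Tool frame: the origin (TCP) lies at the very end of the fingers, on their centre line; the grasp point (between the pads) lies 19 mm behind it; z points along the fingers, y is the direction in which the jaws open and shut (so a half turn about z gives the same grasp; the last joint's range is limited). The gripper opens to 87 mm and grips with 3 to 60 N. Pads are 19 mm wide; open, the fingers measure 117 mm over their backs; the gripper's body (75 mm by 190 mm) begins 51 mm behind the grasp point.
Start: joints at [1.337, 0.321, -0.07, 1.45, 0.023, 1.371, -0.057], TCP at [0.159, -0.63, 0.223] pointing down, gripper open.
Joint ranges: [-2.86, 2.86], [-0.3, 2.09], [-1.38, 1.24], [0.06, 2.45], [-1.56, 4.7], [0.09, 2.05], [-2.69, 2.69]. Speed limits (rad/s): [2.57, 2.57, 3.14, 3.14, 3.14, 3.14, 3.14].

## Interface

Orientations are given as a rotation vector (axis times angle).
In Python, from bench import * gives the robot as it stands.
- The arm moves only by the shell command python3 -m jog 'ROWS' [OPENING] [FORCE]. ROWS is JSON, a list of rows, each a list of 4 numbers: the shift along the world's x, y, z in mm, then the turn about the world's z in rad. In form: [[x, y, z, twist], ...]. A call has exactly 8 rows; each row is the pose to reach, as a shift and turn from the pose commanded when the call began; what a row does not reach only later rows make up. A row lasts 1/8 s, in which the tool goes at most 62.5 mm and 10.7 degrees, less where a joint would pass 70% of its speed; a pose out of reach is approached as far as the arm can. A call with a gripper value outside its range is refused whole. OPENING is the opening, from -1 (shut) to 1 (fully open), set as the call begins (- or left out, the last holds). The fingers move at their own pace and stop on an object; FORCE is the grip in N (left out, the last holds). Time passes only in rows, so rows that repeat a pose let the fingers close, or fill a call up. It gives the time, the measured TCP pose, the force and the opening at its end, in the units of the state.
- get_state(): the state, without advancing time (a new reading comes with each control period).
- get_image(name): name is "scene" or "top" or "wrist"; returns a dict with "image" (400x640x3 uint8, red, green, blue), "fx", "fy", "cx", "cy" (pixels), "position" and "rotation" of the camera in the world; the wrist camera has in their place "tool_from_camera" (4x4, takes a point from camera to tool coordinates, whose origin is the TCP and whose axes are the flange's). Camera axes: x right, y down, z forward; pixel columns grow to the right and rows downward; lengths in m; the calibration is good to about 2 mm. A picture is of the moment at which its call begins: read the wrist's pose just before it. There is no depth.
- close_job(): hands the job in, once; it reports no verdict.
The state is a dict: "time": time; "joint_positions": joint angles; "qd": joint speeds; "joint_torque": joint torques, N m; "position": TCP position; "tool_rot": TCP orientation; "ft_force": force on the tool from outside, world axes, zero at the start; "torque": the same for the moment, N m; "grip_width": opening from 0.0 (shut) to 1.0 (fully open).
Only numpy, scipy, OpenCV 4.12 (cv2) and the standard library are available. Lean on these libraries where they do the work, as an engineer would, in place of code of your own. Each camera call takes 0.05 s, during which the arm holds its last target. There are 200 camera calls.

## Working session

There is one attempt and no reset: what is moved stays moved. The work goes in short steps, Python scripts to look and compute and a shell command to move; the robot and the scene stay as the last step left them, time stands still between calls to the robot, and variables do not carry over. Pictures are saved under pics/ and viewed, about 12 in all and at most 16, crops included, and the job is handed in when it is done.

```bash
mkdir -p pics; ls
cat > h.py <<'E'
from bench import *
import numpy as np, cv2
from scipy.spatial.transform import Rotation as R
def snap(name,f):
    s=get_state(); d=get_image(name); cv2.imwrite('pics/'+f,d['image'][:,:,::-1])
    if name=='wrist':
        T=np.eye(4);T[:3,:3]=R.from_rotvec(s['tool_rot']).as_matrix();T[:3,3]=s['position']
        C=T@np.array(d['tool_from_camera']); P,Rm=C[:3,3],C[:3,:3]
    else: P=np.array(d['position']);Rm=np.array(d['rotation'])
    if Rm.shape!=(3,3): Rm=R.from_rotvec(Rm).as_matrix()
    np.savez('pics/'+f+'.npz',P=P,R=Rm,K=[d[k] for k in('fx','fy','cx','cy')])
    return d
def w(f,u,v,z):
    c=np.load('pics/'+f+'.npz');K=c['K']
    r=c['R']@np.array([(u-K[2])/K[0],(v-K[3])/K[1],1]); P=c['P']
    return np.round(1000*(P+r*(z-P[2])/r[2]),1)[:2]
def px(f,p):
    c=np.load('pics/'+f+'.npz');K=c['K'];q=c['R'].T@(np.array(p)-c['P'])
    return np.round([K[0]*q[0]/q[2]+K[2],K[1]*q[1]/q[2]+K[3]],1)
E
python3 - <<'E'
from h import *
s=get_state();print({k:np.round(v,3).tolist() for k,v in s.items()})
snap('top','top0.png');snap('scene','sc0.png')
for f in('top0.png','sc0.png'):
    c=np.load('pics/'+f+'.npz');print(c['P'],c['R'],c['K'])
E
```

```text
pics
{'time': 0.0, 'joint_positions': [1.337, 0.322, -0.07, 1.452, 0.023, 1.371, -0.057], 'qd': [0.002, 0.001, -0.0, 0.001, 0.0, -0.0, -0.0], 'joint_torque': [-0.001, -49.128, -0.404, -31.253, -0.064, 0.044, 0.0], 'position': [0.159, -0.63, 0.221], 'tool_rot': [-3.116, -0.388, 0.001], 'ft_force': [0.04, -0.082, -0.643], 'torque': [0.025, -0.023, -0.067], 'grip_width': 0.998}
[ 0.38724593 -0.01185312  1.43814546] [[ 0.00607205 -0.99285359  0.11918422]
 [-0.99963873 -0.0091474  -0.02527332]
 [ 0.02618294 -0.1189877  -0.99255044]] [458.7751408  458.7751408  322.27083405 201.31354593]
[ 0.85564434 -0.45815568  0.96041211] [[ 0.83564063  0.46955607 -0.28499445]
 [ 0.54922893 -0.72112859  0.42228087]
 [-0.0072331  -0.50940225 -0.86049813]] [374.03613976 374.03613976 318.99221154 201.57965793]
```

View pics/top0.png

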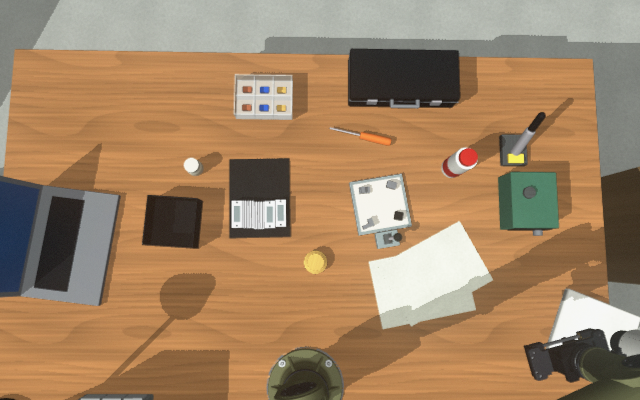

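View pics/sc0.png

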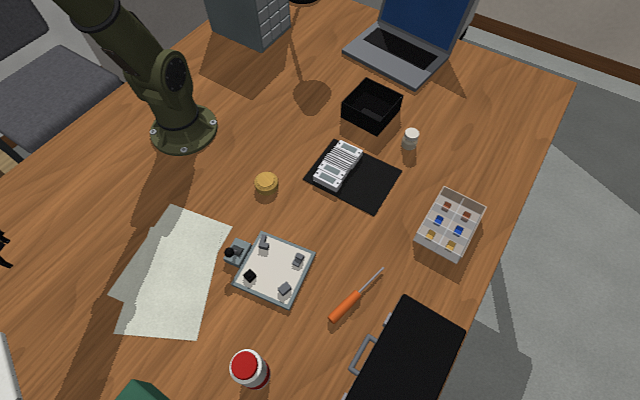

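The top view shows four scraps on the plate (at about 365,188; 393,184; 372,222; 399,215), the row on the mat (235–285, 214), the bin at (172,221), and the switch at (390,238). Next, an enlarged crop.

Run:
```python
from h import *
a=cv2.imread('pics/top0.png')
A=cv2.resize(a[165:255,340:420],None,fx=6,fy=6,interpolation=3)
B=cv2.resize(a[150:245,225:297],None,fx=5,fy=5,interpolation=3)
o=np.zeros((540,480+360,3),np.uint8);o[:540,:480]=A;o[:475,480:]=B
cv2.imwrite('pics/crop1.png',o[:,:800])
f='top0.png'
for n,u,v,z in [('mat tl',229.5,159,.003),('mat tr',289.5,158,.003),('mat br',291,237,.003),('bin',143,247,.07),('bin',147,195.5,.07),('bin',202,198,.07),('bin',199,248,.07),('jar',192,165,.06),('tin',315.5,261,.034),('can',468,157,.17)]:print(n,w(f,u,v,z))
```

```text
mat tl [692.  246.6]
mat tr [697.4  56.7]
mat br [446.6  48.4]
bin [411.4 479.6]
bin [564.2 475.7]
bin [558.2 312.7]
bin [409.6 315.9]
jar [660.  348.9]
tin [373.2 -28.2]
can [ 670.2 -457.6]
```

View pics/crop1.png

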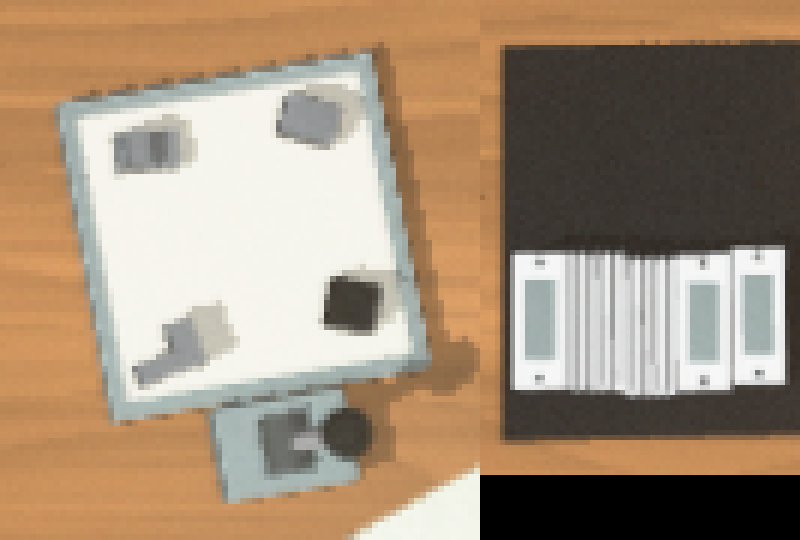

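```bash
python3 - <<'E'
from h import *
f='top0.png'
g=lambda a,b,z:w(f,340+a/6-.5+.08,165+b/6-.42,z)
C=[g(60,103,.014),g(378,52,.014),g(430,360,.014),g(115,422,.014)];print(C,np.mean(C,0))
for i in range(4):
    d=C[(i+1)%4]-C[i];print(np.hypot(*d),np.degrees(np.arctan2(d[1],d[0])))
for n,a,b,z in[('U',148,150,.034),('blk',313,117,.032),('black',352,303,.034),('L',180,345,.03),('knob',347,433,.066)]:print(n,g(a,b,z))
h=lambda a,b,z:w(f,225+(a-480)/5-.4,150+b/5-.4,z)
for a,b in[(513,250),(565,250),(513,389),(565,389),(566,250),(622,250),(570,391),(625,395),(675,395),(677,250),(785,247),(785,384)]:print(a,b,h(a,b,.029))
print('matbl',h(503,438,.003),h(503,45,.003))
E
python3 -m jog '[[40,45,0,0],[80,90,0,0],[120,135,0,0],[160,180,0,0],[200,225,0,0],[240,270,0,0],[280,315,0,0],[320,360,0,0]]'
python3 -m jog '[[20,30,10,0],[40,60,20,0],[60,90,30,0],[80,115,50,0],[80,115,70,0],[80,115,80,0],[80,115,80,0],[80,115,80,0]]'
```

```text
[array([ 621.1, -133.8]), array([ 650.1, -301.9]), array([ 487.6, -326.7]), array([ 454.2, -162.1])] [ 553.25  -231.125]
170.58314688151344 -80.2118861035815
164.3815378927938 -171.32273785997685
167.95451765284554 101.47049939467678
169.28230858539237 9.62368699512587
U [ 593.7 -177.6]
blk [ 612.1 -263.8]
black [ 515.2 -282.4]
L [ 493.2 -194. ]
knob [ 447.1 -272.8]
513 250 [559.2 232.9]
565 250 [559.5 201. ]
513 389 [473.6 230.3]
565 389 [473.8 198.7]
566 250 [559.5 200.4]
622 250 [559.8 166. ]
570 391 [472.6 195.6]
625 395 [470.4 162. ]
675 395 [470.6 131.5]
677 250 [560.1 132.2]
785 247 [562.6  65.7]
785 384 [477.9  64.3]
matbl [444.7 240.1] [693.2 247.6]
time: 1.1
position: [0.4802, -0.2686, 0.2224]
tool_rot: [3.117, 0.388, -0.001]
ft_force: [0.7, -1.3, -0.0]
grip_width: 0.997
time: 2.1
position: [0.5587, -0.1557, 0.3016]
tool_rot: [-3.117, -0.387, 0.002]
ft_force: [0.3, -0.5, 0.8]
grip_width: 1.0
```

Run:
```python
from h import *
d=snap('wrist','w1.png');c=np.load('pics/w1.png.npz');print(c['P'],c['R'],c['K'])
```

```text
[ 0.64014784 -0.13599417  0.46312445] [[ 0.24424975 -0.92523732 -0.29030666]
 [-0.96971182 -0.23336236 -0.07211792]
 [-0.00102046  0.29912858 -0.95421227]] [357.4539053  357.4539053  321.34670569 208.89759878]
```

View pics/w1.png

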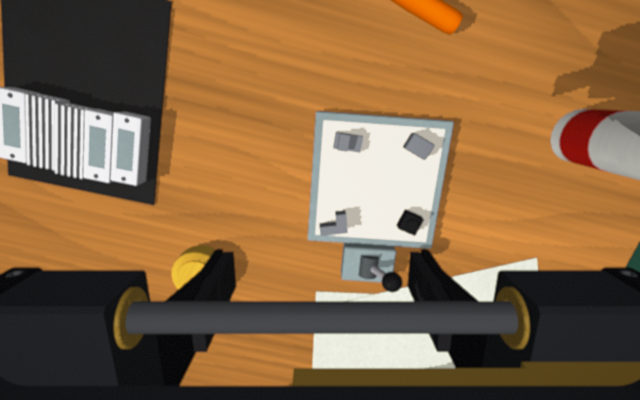

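The wrist view shows the plate with all four scraps (348,142; 420,146; 334,222; 410,222) and the knob at (392,282). Zooming in for shapes and yaw.

Run:
```python
from h import *
a=cv2.imread('pics/w1.png')
cv2.imwrite('pics/crop2.png',cv2.resize(a[105:255,300:460],None,fx=4,fy=4,interpolation=2))
f='w1.png'
C=[w(f,*p,.014) for p in[(316.5,112),(453.5,121),(434.5,248),(307,241)]];print(C,np.mean(C,0))
for i in range(4):
    d=C[(i+1)%4]-C[i];print(np.hypot(*d),np.degrees(np.arctan2(d[1],d[0])))
```

```text
[array([ 621.6, -134.1]), array([ 652.2, -299. ]), array([ 487.1, -333.1]), array([ 454.5, -162.2])] [ 553.85 -232.1 ]
167.71514541030575 -79.48737283007866
168.58475613174522 -168.3301406535859
173.98152200736723 100.7997028572468
169.4462156555879 9.545705936166282
```

View pics/crop2.png

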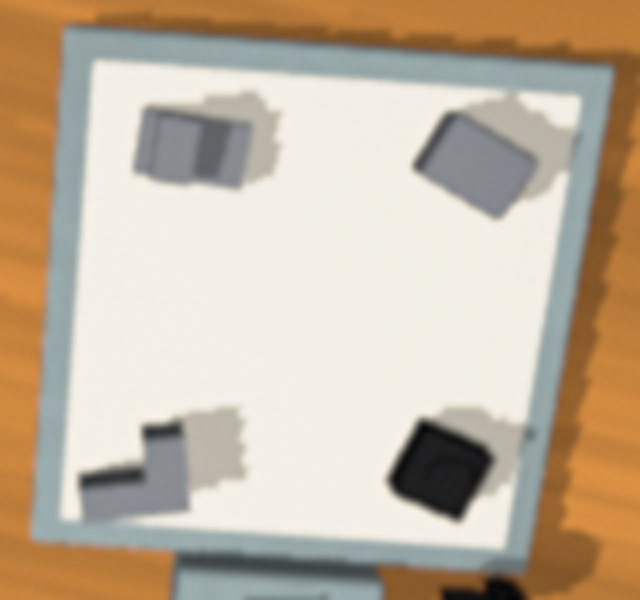

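The crop shows a stepped scrap (195,147), a block (477,165), an L (150,480) and a black scrap (442,468). I'll write a blob finder on a rectified view of the plate.

```bash
cat >> h.py <<'E'
PC=np.array([.5535,-.2316]);PY=.18
def yaw():
    M=R.from_rotvec(get_state()['tool_rot']).as_matrix(); return np.arctan2(M[1,0],M[0,0])
def rect(f,c=PC,z=.033,half=.1,n=400,ya=0):
    """rectified view: cols=-y, rows=-x (up = +x), 0.5 mm/px"""
    W=[];P=[]
    for a,b in((1,1),(1,-1),(-1,-1),(-1,1)):
        q=np.array([a*half,b*half]); co,si=np.cos(ya),np.sin(ya)
        W.append(px(f,[c[0]+co*q[0]-si*q[1],c[1]+si*q[0]+co*q[1],z]))
    D=np.float32([[0,0],[n,0],[n,n],[0,n]])
    return cv2.warpPerspective(cv2.imread('pics/'+f),cv2.getPerspectiveTransform(np.float32(W),D),(n,n))
def scraps(f,th=165,half=.1,n=400):
    g=cv2.cvtColor(rect(f,z=.033,ya=PY),cv2.COLOR_BGR2GRAY); m=(g<th).astype(np.uint8)
    k=np.zeros_like(m);k[45:355,45:355]=1; m*=k
    m=cv2.morphologyEx(m,cv2.MORPH_OPEN,np.ones((5,5)))
    for c in cv2.findContours(m,0,2)[0]:
        if cv2.contourArea(c)<500: continue
        (u,v),(a,b),t=cv2.minAreaRect(c)
        q=np.array([(200-v),(200-u)])*.5; co,si=np.cos(PY),np.sin(PY)
        p=1000*PC+[co*q[0]-si*q[1],si*q[0]+co*q[1]]
        # image direction angle t (u right, v down) -> plate angle
        th1=np.arctan2(-np.cos(np.radians(t)),-np.sin(np.radians(t)))+PY
        x=lambda z:(z+np.pi/2)%np.pi-np.pi/2
        print('pos',np.round(p,1),'side1 %.0f mm along %.2f, side2 %.0f mm along %.2f'%(a/2,x(th1),b/2,x(th1+np.pi/2)))
E
python3 - <<'E'
from h import *
for f in('w1.png','top0.png'): scraps(f);print()
print('yaw',yaw(),'jaw',yaw()-np.pi/2,get_state()['position'])
cv2.imwrite('pics/r1.png',rect('w1.png',ya=PY))
E
```

```text
pos [ 494.4 -187.6] side1 31 mm along 0.44, side2 38 mm along -1.13
pos [ 520.2 -282.7] side1 31 mm along 1.39, side2 29 mm along -0.18
pos [ 598.6 -178.8] side1 33 mm along -1.45, side2 21 mm along 0.12
pos [ 614.9 -262.2] side1 34 mm along 1.31, side2 22 mm along -0.26
pos [ 553.7 -231.3] side1 154 mm along 0.18, side2 154 mm along -1.39

pos [ 489.5 -185.6] side1 23 mm along 0.37, side2 36 mm along -1.20
pos [ 514.6 -283. ] side1 30 mm along 1.37, side2 29 mm along -0.20
pos [ 593.6 -176.7] side1 33 mm along -1.45, side2 20 mm along 0.12
pos [ 611.1 -261.9] side1 33 mm along 1.31, side2 25 mm along -0.26

yaw 0.2468441465506457 jaw -1.3239521802442509 [ 0.55873843 -0.15564594  0.30157335]
```

View pics/r1.png

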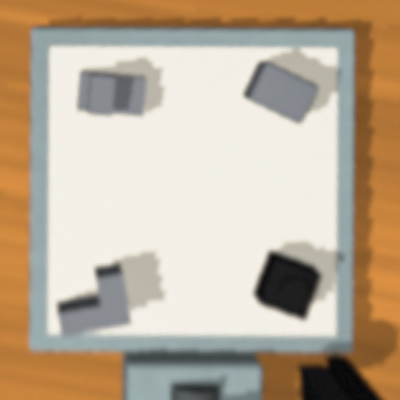

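```bash
python3 -m jog '[[10,-30,-30,-0.12],[25,-60,-70,-0.25],[45,-90,-120,-0.38],[53,-106,-160,-0.51],[53,-106,-190,-0.51],[53,-106,-200,-0.51],[53,-106,-200,-0.51],[53,-106,-200,-0.51]]' 0.4 25 >/dev/null
python3 -m jog '[[0,0,-20,0],[0,0,-40,0],[0,0,-60,0],[0,0,-75,0],[0,0,-84,0],[0,0,-84,0],[0,0,-84,0],[0,0,-84,0]]'
python3 -m jog '[[0,0,0,0],[0,0,0,0],[0,0,0,0],[0,0,0,0],[0,0,0,0],[0,0,0,0],[0,0,0,0],[0,0,0,0]]' -1 25
python3 -m jog '[[0,0,20,0],[0,0,50,0],[0,0,80,0],[0,0,110,0],[0,0,110,0],[0,0,110,0],[0,0,110,0],[0,0,110,0]]'
```

```text
time: 4.15
position: [0.613, -0.2614, 0.0195]
tool_rot: [3.114, -0.411, 0.002]
ft_force: [-0.5, 0.4, -0.7]
grip_width: 0.702
time: 5.15
position: [0.6124, -0.2612, 0.0186]
tool_rot: [3.114, -0.411, -0.0]
ft_force: [-0.7, -1.6, 0.4]
grip_width: 0.345
time: 6.15
position: [0.6118, -0.2609, 0.1274]
tool_rot: [-3.114, 0.411, 0.003]
ft_force: [0.0, -0.5, -0.8]
grip_width: 0.341
```

```bash
python3 -m jog '[[-11,58,0,0.03],[-22,116,0,0.06],[-34,174,0,0.1],[-45,232,0,0.13],[-56,290,0,0.16],[-67,348,0,0.2],[-78,406,0,0.23],[-90,464,0,0.26]]'
python3 -m jog '[[-12,58,0,0],[-24,116,0,0],[-36,174,0,0],[-36,192,0,0],[-36,192,-30,0],[-36,192,-60,0],[-36,192,-60,0],[-36,192,-60,0]]'
python3 - <<'E'
from h import *
snap('top','t1.png'); scraps('t1.png')
E
python3 -m jog '[[0,0,0,0],[0,0,0,0],[0,0,0,0],[0,0,0,0],[0,0,30,0],[0,0,60,0],[0,0,60,0],[0,0,60,0]]' 0.0
```

```text
time: 7.15
position: [0.5218, 0.2044, 0.1284]
tool_rot: [3.141, -0.002, 0.0]
ft_force: [0.2, 0.4, 0.1]
grip_width: 0.341
time: 8.15
position: [0.4871, 0.3948, 0.0695]
tool_rot: [-3.141, 0.005, -0.001]
ft_force: [-0.1, 0.4, 0.2]
grip_width: 0.341
pos [ 489.3 -185.8] side1 23 mm along 0.37, side2 37 mm along -1.20
pos [ 514.7 -283.1] side1 30 mm along 1.38, side2 29 mm along -0.19
pos [ 594.1 -176.9] side1 20 mm along 0.18, side2 34 mm along -1.39
pos [ 622.6 -262. ] side1 30 mm along 0.18, side2 70 mm along -1.39
time: 9.2
position: [0.4861, 0.3944, 0.1279]
tool_rot: [3.141, -0.003, -0.001]
ft_force: [0.6, 0.2, -1.4]
grip_width: 0.499
```

```bash
python3 -m jog '[[11,-58,0,-0.17],[22,-116,0,-0.34],[34,-174,0,-0.51],[45,-232,0,-0.68],[56,-290,0,-0.85],[67,-348,0,-1.02],[78,-406,0,-1.19],[90,-464,0,-1.36]]'
python3 -m jog '[[12,-58,0,-0.06],[19,-108,-10,-0.06],[19,-108,-30,-0.06],[19,-108,-50,-0.06],[19,-108,-50,-0.06],[19,-108,-50,-0.06],[19,-108,-50,-0.06],[19,-108,-50,-0.06]]'
python3 - <<'E'
from h import *
s=get_state();print(s['position'],yaw(),s['joint_positions']); snap('wrist','w2.png'); scraps('w2.png'); scraps('w2.png',130)
E
```

```text
time: 10.2
position: [0.565, -0.0181, 0.1239]
tool_rot: [2.564, -1.809, -0.013]
ft_force: [1.0, 0.1, -1.6]
grip_width: 0.5
time: 11.2
position: [0.5856, -0.1248, 0.0759]
tool_rot: [2.515, -1.881, -0.01]
ft_force: [0.5, 0.3, 0.7]
grip_width: 0.5
[ 0.58562382 -0.12480153  0.07586745] -1.284321258396825 [-0.3779426   0.38447667  0.66217723  1.7657558  -0.26445549  1.08800993
 -2.48072942]
pos [ 597.3 -181.5] side1 33 mm along -1.48, side2 20 mm along 0.09
pos [ 553.7 -231.3] side1 154 mm along 0.18, side2 154 mm along -1.39
pos [ 493.2 -182. ] side1 9 mm along 0.36, side2 20 mm along -1.21
pos [ 503.8 -198.1] side1 26 mm along 0.37, side2 15 mm along -1.21
pos [ 597.6 -182.2] side1 18 mm along 0.18, side2 30 mm along -1.39
pos [ 555.7 -242.1] side1 154 mm along 0.18, side2 132 mm along -1.39
```

```bash
python3 -m jog '[[2,-10,10,0.18],[4,-20,20,0.36],[6,-30,20,0.54],[8,-40,20,0.72],[10,-54,20,0.9],[10,-54,20,1.08],[10,-54,20,1.26],[10,-54,20,1.44]]'  >/dev/null
python3 -m jog '[[0,0,0,0.18],[0,0,0,0.36],[0,0,0,0.54],[0,0,0,0.72],[0,0,0,0.9],[0,0,0,1.08],[0,0,0,1.26],[0,0,0,1.44]]'
python3 - <<'E'
from h import *
s=get_state();print(s['position'],yaw(),s['joint_positions'])
E
```

```text
time: 13.25
position: [0.5952, -0.1791, 0.0954]
tool_rot: [2.182, 2.249, 0.003]
ft_force: [-0.5, 0.5, -0.1]
grip_width: 0.5
[ 0.59515772 -0.17914128  0.09542604] 1.6010390184509264 [ 0.08648862  0.34492257  0.19633118  1.6899362  -0.07131993  1.10614177
  0.33328494]
```

```bash
python3 -m jog '[[0,0,-20,0.09],[0,0,-40,0.09],[0,0,-60,0.09],[0,0,-72,0.09],[0,0,-77,0.09],[0,0,-77,0.09],[0,0,-77,0.09],[0,0,-77,0.09]]'
python3 -m jog '[[0,0,0,0],[0,0,0,0],[0,0,0,0],[0,0,0,0],[0,0,0,0],[0,0,0,0],[0,0,0,0],[0,0,0,0]]' -1 25
python3 -m jog '[[0,0,20,0],[0,0,50,0],[0,0,80,0],[0,0,110,0],[0,0,110,0],[0,0,110,0],[0,0,110,0],[0,0,110,0]]'
```

```text
time: 14.25
position: [0.5956, -0.1791, 0.0188]
tool_rot: [2.085, 2.339, 0.004]
ft_force: [-0.9, 0.3, -1.0]
grip_width: 0.499
time: 15.25
position: [0.5951, -0.179, 0.0181]
tool_rot: [2.086, 2.339, 0.003]
ft_force: [0.7, 0.0, 0.4]
grip_width: 0.228
time: 16.25
position: [0.5945, -0.1788, 0.127]
tool_rot: [2.087, 2.341, 0.001]
ft_force: [-0.6, -0.4, -0.5]
grip_width: 0.228
```

```bash
python3 -m jog '[[-10,52,0,-0.1],[-20,104,0,-0.2],[-30,156,0,-0.3],[-40,208,0,-0.4],[-50,260,0,-0.5],[-60,312,0,-0.6],[-70,360,0,-0.7],[-70,360,0,-0.7]]'
python3 -m jog '[[-10,52,0,-0.1],[-20,104,0,-0.2],[-30,156,0,-0.3],[-38,214,0,-0.4],[-38,214,0,-0.5],[-38,214,-30,-0.6],[-38,214,-60,-0.63],[-38,214,-60,-0.63]]'
python3 -m jog '[[0,0,0,0],[0,0,0,0],[0,0,0,0],[0,0,0,0],[0,0,30,0],[0,0,60,0],[0,0,60,0],[0,0,60,0]]' 0.3
python3 - <<'E'
from h import *
s=get_state();print(s['position'],yaw(),s['joint_positions'])
snap('top','t2.png'); scraps('t2.png')
E
```

```text
time: 17.25
position: [0.5231, 0.1866, 0.1276]
tool_rot: [2.757, 1.495, -0.002]
ft_force: [0.1, 0.3, -0.0]
grip_width: 0.225
time: 18.25
position: [0.4858, 0.3924, 0.065]
tool_rot: [3.082, 0.553, -0.013]
ft_force: [0.2, -0.4, -1.5]
grip_width: 0.227
time: 19.25
position: [0.4867, 0.3947, 0.1275]
tool_rot: [3.085, 0.554, -0.006]
ft_force: [-0.3, -0.2, -0.6]
grip_width: 0.648
[0.48669284 0.39474907 0.12752084] 0.3553883949409651 [-0.71234337  0.33590067 -0.01721697  1.62458522  0.01073234  1.18819683
 -1.94805172]
pos [ 489.4 -185.8] side1 23 mm along 0.36, side2 37 mm along -1.21
pos [ 514.7 -283.1] side1 30 mm along 1.38, side2 30 mm along -0.19
pos [ 614.9 -264.6] side1 46 mm along 0.18, side2 67 mm along -1.39
```

```bash
python3 -m jog '[[0,-55,0,0],[0,-110,0,0],[0,-165,0,0],[0,-220,0,0],[0,-275,0,0],[0,-330,0,0],[0,-385,0,0],[0,-385,0,0]]' >/dev/null
python3 -m jog '[[1,-55,0,0],[1,-110,0,0],[1,-165,0,0],[1,-200,0,0],[1,-200,-15,0],[1,-200,-30,0],[1,-200,-30,0],[1,-200,-30,0]]'
python3 - <<'E'
from h import *
s=get_state();print(s['position'],yaw(),s['joint_positions'])
snap('wrist','w3.png'); snap('top','t3.png')
a=cv2.imread('pics/w3.png');b=rect('t3.png',ya=PY)
o=np.zeros((400,800,3),np.uint8);o[:,400:]=b;o[:250,:400]=cv2.resize(a,(400,250),interpolation=3);cv2.imwrite('pics/c3.png',o)
E
```

```text
time: 21.3
position: [0.4883, -0.1887, 0.0979]
tool_rot: [3.085, 0.557, -0.005]
ft_force: [0.5, 0.3, -0.4]
grip_width: 0.648
[ 0.48831734 -0.18873972  0.09792389] 0.35735031268173023 [-0.07600023  0.15666748  0.42263909  1.92807469 -0.06460815  1.07099925
 -0.8404077 ]
```

View pics/c3.png

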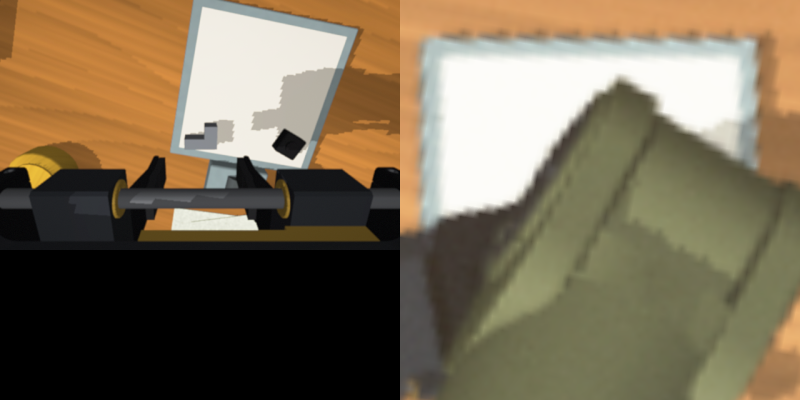

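The wrist view shows the L (201,135) and the black scrap (289,143) unmoved; the odd blob was the arm's shadow.

```bash
python3 -m jog '[[0,-1,-20,0],[0,-1,-40,0],[0,-1,-60,0],[0,-1,-74,0],[0,-1,-79,0],[0,-1,-79,0],[0,-1,-79,0],[0,-1,-79,0]]'
python3 -m jog '[[0,0,0,0],[0,0,0,0],[0,0,0,0],[0,0,0,0],[0,0,0,0],[0,0,0,0],[0,0,0,0],[0,0,0,0]]' -1 25
python3 -m jog '[[0,0,20,0],[0,0,50,0],[0,0,80,0],[0,0,110,0],[0,0,110,0],[0,0,110,0],[0,0,110,0],[0,0,110,0]]'
```

```text
time: 22.4
position: [0.4886, -0.1912, 0.0197]
tool_rot: [3.085, 0.554, -0.003]
ft_force: [-0.6, 0.6, 0.3]
grip_width: 0.648
time: 23.4
position: [0.4881, -0.191, 0.0191]
tool_rot: [3.085, 0.554, -0.005]
ft_force: [-0.7, -1.0, 1.3]
grip_width: 0.415
time: 24.4
position: [0.4875, -0.1908, 0.1281]
tool_rot: [3.086, 0.554, -0.007]
ft_force: [0.3, 0.9, -0.3]
grip_width: 0.414
```

```bash
python3 -m jog '[[0,50,0,0],[0,105,0,0],[0,160,0,0],[0,215,0,0],[0,270,0,0],[0,325,0,0],[0,380,0,0],[0,380,0,0]]' >/dev/null
python3 -m jog '[[-1,55,0,0],[-1,110,0,0],[-1,165,0,0],[-1,206,0,0],[-1,206,-30,0],[-1,206,-60,0],[-1,206,-60,0],[-1,206,-60,0]]'
python3 -m jog '[[0,0,0,0],[0,0,0,0],[0,0,0,0],[0,0,0,0],[0,0,30,0],[0,0,60,0],[0,0,60,0],[0,0,60,0]]' 0.2
python3 -m jog '[[4,-50,0,0],[8,-105,0,0],[12,-160,0,0],[16,-215,0,0],[20,-270,0,0],[24,-325,0,0],[27,-380,0,0],[27,-380,0,0]]' >/dev/null
python3 -m jog '[[2,-55,0,-0.08],[3,-110,0,-0.16],[4,-165,0,-0.24],[4,-220,0,-0.32],[4,-275,0,-0.4],[4,-298,0,-0.48],[4,-298,-20,-0.55],[4,-298,-20,-0.55]]'
python3 - <<'E'
from h import *
s=get_state();print(s['position'],yaw(),s['joint_positions'][-1])
snap('wrist','w4.png'); scraps('w4.png',70);scraps('w4.png',110)
E
```

```text
time: 26.4
position: [0.488, 0.3947, 0.0699]
tool_rot: [3.086, 0.552, -0.003]
ft_force: [-0.3, 0.4, 0.0]
grip_width: 0.407
time: 27.4
position: [0.4867, 0.3947, 0.1284]
tool_rot: [3.085, 0.554, -0.006]
ft_force: [0.3, -0.1, 0.1]
grip_width: 0.599
time: 29.4
position: [0.5171, -0.2806, 0.1066]
tool_rot: [3.123, -0.302, -0.015]
ft_force: [0.2, -0.2, -0.2]
grip_width: 0.604
[ 0.51710186 -0.28058199  0.1066417 ] -0.192972559092986 -1.196786289663183
pos [ 485.1 -201. ] side1 75 mm along -1.51, side2 37 mm along 0.06
pos [ 520.4 -286.4] side1 24 mm along 1.40, side2 27 mm along -0.17
pos [ 494.1 -226.4] side1 123 mm along -1.39, side2 39 mm along 0.18
pos [ 520.5 -286.4] side1 25 mm along 1.39, side2 28 mm along -0.18
```

```bash
python3 -m jog '[[0,-3,-20,0],[0,-3,-40,0],[0,-3,-60,0],[0,-3,-80,0],[0,-3,-87,0],[0,-3,-87,0],[0,-3,-87,0],[0,-3,-87,0]]'
python3 -m jog '[[0,0,0,0],[0,0,0,0],[0,0,0,0],[0,0,0,0],[0,0,0,0],[0,0,0,0],[0,0,0,0],[0,0,0,0]]' -1 25
python3 -m jog '[[0,0,20,0],[0,0,50,0],[0,0,80,0],[0,0,110,0],[0,0,110,0],[0,0,110,0],[0,0,110,0],[0,0,110,0]]'
```

```text
time: 30.45
position: [0.5187, -0.2863, 0.0229]
tool_rot: [3.121, -0.305, -0.005]
ft_force: [-0.5, -0.2, -0.7]
grip_width: 0.601
time: 31.45
position: [0.5181, -0.286, 0.0222]
tool_rot: [3.121, -0.305, -0.007]
ft_force: [0.3, -0.5, 0.4]
grip_width: 0.292
time: 32.45
position: [0.5175, -0.2857, 0.1311]
tool_rot: [3.121, -0.305, -0.01]
ft_force: [0.3, -0.0, -0.1]
grip_width: 0.294
```

```bash
python3 -m jog '[[-2,50,0,0.03],[-4,105,0,0.06],[-7,160,0,0.1],[-10,215,0,0.13],[-12,270,0,0.16],[-14,325,0,0.2],[-16,380,0,0.22],[-16,380,0,0.22]]' >/dev/null
python3 -m jog '[[-3,55,0,0],[-6,110,0,0],[-9,165,0,0],[-12,220,0,0],[-15,275,0,0],[-15,302,-30,0],[-15,302,-63,0],[-15,302,-63,0]]'
python3 -m jog '[[0,0,0,0],[0,0,0,0],[0,0,0,0],[0,0,0,0],[0,0,30,0],[0,0,60,0],[0,0,60,0],[0,0,60,0]]' 0.2
python3 -m jog '[[-12,-20,20,0],[-24,-40,40,0],[-36,-60,60,0],[-40,-80,80,0],[-40,-100,100,0],[-40,-120,120,0],[-40,-140,140,0],[-40,-140,140,0]]' -1
python3 - <<'E'
from h import *
s=get_state();print(s['position'],yaw(),s['joint_positions'][-1])
snap('wrist','w5.png'); snap('top','t5.png')
a=cv2.imread('pics/w5.png');b=cv2.imread('pics/t5.png')[140:260,120:420]
o=np.zeros((600,800,3),np.uint8);o[:400,:640]=a;o[400:600,:500]=cv2.resize(b,(500,200),interpolation=3);cv2.imwrite('pics/c5.png',o)
E
```

```text
time: 34.45
position: [0.4855, 0.3932, 0.0655]
tool_rot: [3.129, 0.038, -0.015]
ft_force: [0.3, -0.4, 0.4]
grip_width: 0.294
time: 35.45
position: [0.4867, 0.3957, 0.1285]
tool_rot: [3.135, 0.04, -0.007]
ft_force: [-0.2, 0.1, -1.1]
grip_width: 0.597
time: 36.45
position: [0.4485, 0.2546, 0.2704]
tool_rot: [3.136, 0.035, -0.003]
ft_force: [0.5, 1.1, -0.6]
grip_width: 0.003
[0.44845065 0.25463933 0.27044099] 0.022030127947087464 -2.1184882548733017
```

View pics/c5.png

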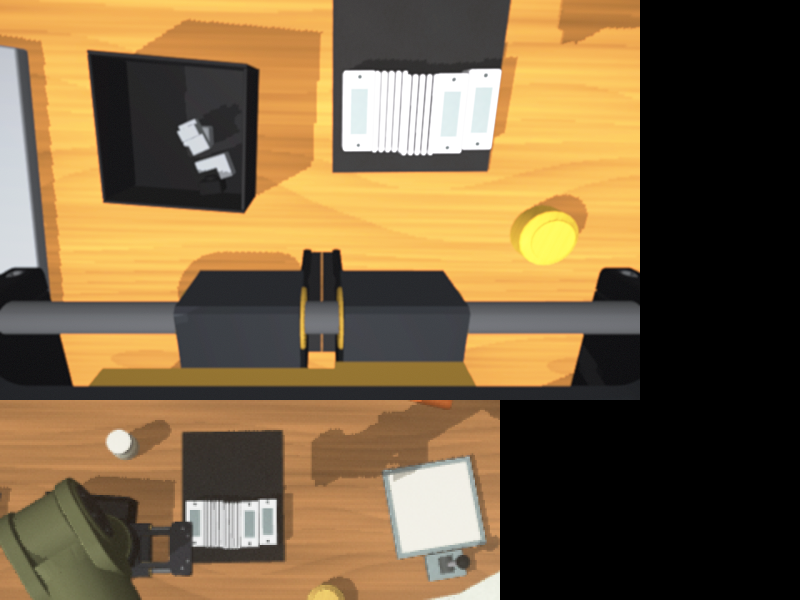

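Plate is clear, scraps lie in the bin; row from the left: plain, finned, finned, plain, plain. Rectifying the row for accurate pushing lines.

Run:
```python
from h import *
o=np.hstack([rect(f,c=np.array([.515,.148]),z=.029,half=.1,n=400) for f in('w5.png','top0.png')]);cv2.imwrite('pics/c6.png',o)
f='w5.png'
print('mat',w(f,333,171,.003),w(f,488,171,.003))
```

```text
mat [446.4 238.9] [450.4  49.8]
```

View pics/c6.png

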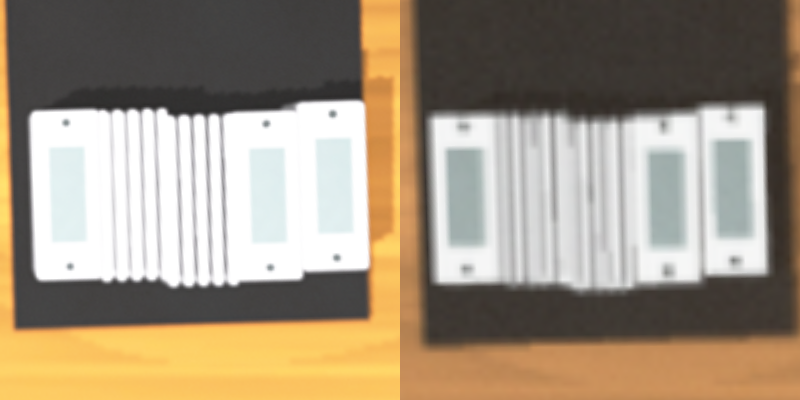

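```bash
python3 -m jog '[[0,-10,-20,0.17],[0,-20,-40,0.34],[-2,-30,-70,0.51],[-4,-40,-100,0.68],[-5,-50,-120,0.85],[-5,-60,-140,1.02],[-5,-76,-160,1.19],[-5,-76,-180,1.36]]' -1 >/dev/null
python3 -m jog '[[0,0,-10,0.17],[0,0,-20,0.22],[0,0,-30,0.22],[0,0,-30,0.22],[0,0,-30,0.22],[0,0,-30,0.22],[0,0,-30,0.22],[0,0,-30,0.22]]'
python3 - <<'E'
from h import *
s=get_state();print(s['position'],yaw(),s['joint_positions'])
E
```

```text
time: 38.55
position: [0.4422, 0.1801, 0.0593]
tool_rot: [2.178, 2.254, 0.003]
ft_force: [0.4, -0.4, 0.5]
grip_width: 0.005
[0.44223209 0.18006885 0.05934895] 1.6051408386633632 [-0.54341926  0.10350691  0.1008072   2.06116712 -0.00493018  0.97287402
 -0.40604783]
```

```bash
python3 -m jog '[[0,-1,-20,0],[0,-1,-40,0],[0,-1,-49,0],[0,-1,-49,0],[0,-1,-49,0],[5,-1,-49,0],[10,-1,-49,0],[14,-0.7,-49,0]]'
python3 -m jog '[[4,0.1,0,0],[8,0.2,0,0],[12,0.3,0,0],[16,0.4,0,0],[20,0.6,0,0],[24,0.7,0,0],[28,0.8,0,0],[32,0.9,0,0]]'
python3 - <<'E'
from h import *
s=get_state();print(s['position'],yaw())
snap('wrist','w7.png');cv2.imwrite('pics/c7.png',cv2.imread('pics/w7.png')[:400])
E
```

```text
time: 39.55
position: [0.4568, 0.1794, 0.0104]
tool_rot: [2.178, 2.254, 0.003]
ft_force: [-0.0, -0.1, 0.1]
grip_width: 0.003
time: 40.55
position: [0.4883, 0.1802, 0.0101]
tool_rot: [2.178, 2.254, 0.002]
ft_force: [-1.0, 0.9, -0.5]
grip_width: 0.009
[0.48834745 0.1802029  0.01009038] 1.605214077434248
```

View pics/c7.png

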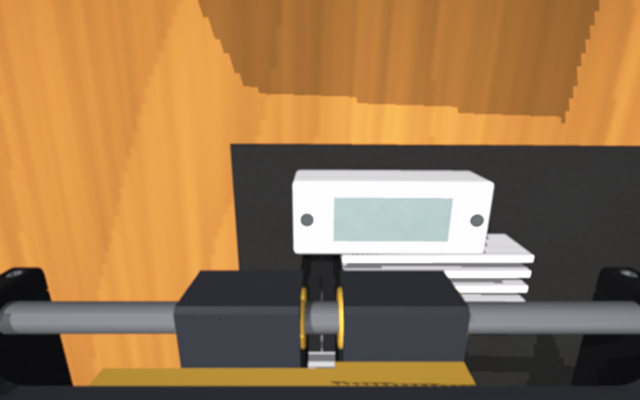

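The plain module (293–492) is unmoved while the finned one slid about 20 mm, so the finger front is about 6 mm ahead of the TCP. Continue.

```bash
python3 -m jog '[[5,0.1,0,0],[10,0.3,0,0],[15,0.4,0,0],[20,0.6,0,0],[25,0.7,0,0],[30,0.9,0,0],[35,1,0,0],[40,1.1,0,0]]'
python3 -m jog '[[5,0.1,0,0],[10,0.3,0,0],[15,0.4,0,0],[20,0.6,0,0],[25,0.7,0,0],[30,0.9,0,0],[34,1,0,0],[38,1.1,0,0]]'
python3 -m jog '[[-12,0,0,0],[-20,0,20,0],[-20,0,60,0],[-20,0,110,0],[-20,0,160,-0.17],[-20,0,190,-0.34],[-20,0,190,-0.51],[-20,0,190,-0.68]]'
python3 -m jog '[[0,0,0,-0.17],[0,0,0,-0.34],[0,0,0,-0.51],[0,0,0,-0.68],[0,0,0,-0.85],[0,0,0,-0.89],[0,0,0,-0.89],[0,0,0,-0.89]]' 0.3
python3 - <<'E'
from h import *
s=get_state();print(s['position'],yaw(),s['joint_positions'][-1])
snap('wrist','w8.png');cv2.imwrite('pics/c8.png',cv2.imread('pics/w8.png')[:400])
E
```

```text
time: 41.6
position: [0.5284, 0.1813, 0.0101]
tool_rot: [2.178, 2.254, 0.002]
ft_force: [-0.6, 0.1, 1.3]
grip_width: 0.006
time: 42.6
position: [0.5663, 0.1824, 0.0101]
tool_rot: [2.178, 2.254, 0.002]
ft_force: [-1.8, -0.7, 1.4]
grip_width: 0.003
time: 43.6
position: [0.5455, 0.1825, 0.2006]
tool_rot: [2.809, 1.391, -0.0]
ft_force: [-0.3, -0.3, -0.8]
grip_width: 0.004
time: 44.6
position: [0.5457, 0.1824, 0.2]
tool_rot: [3.135, 0.057, -0.007]
ft_force: [0.4, 0.2, 0.5]
grip_width: 0.644
[0.54567023 0.18242663 0.20003223] 0.03613950668343465 -1.8663409387466252
```

View pics/c8.png

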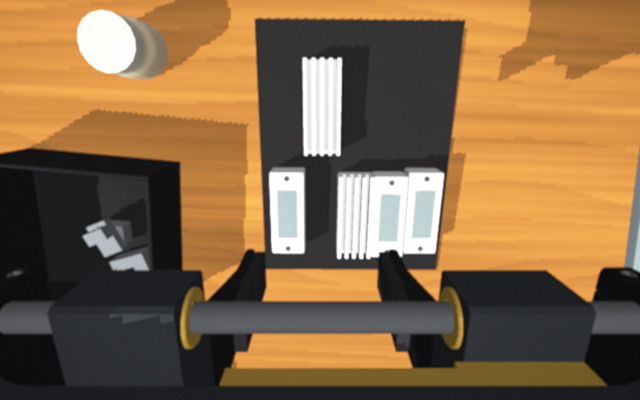

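Run:
```python
from h import *
f='w8.png';C=[w(f,*p,.029) for p in[(302.5,57),(341,58),(341.5,155),(304.5,155)]];print(C,np.mean(C,0))
for p in[(269,168),(304,168),(270,252),(305,252),(408,169),(443,169),(437,252)]:print(w(f,*p,.029))
```

```text
[array([661.1, 201.5]), array([661.5, 168.4]), array([578.1, 163.6]), array([576.8, 198. ])] [619.375 182.875]
[563.4 231.1]
[564.6 198.2]
[477.2 230.7]
[478.4 195.3]
[567.1 100.1]
[568.2  67.1]
[482.9  61.3]
```

```bash
python3 -m jog '[[20,0,-20,0],[40,0,-50,0],[60,1,-90,0],[70,1,-130,0],[70,1,-165,0],[70,1,-185,0],[70,1,-190,0],[70,1,-190,0]]'
python3 -m jog '[[0,0,0,0],[0,0,0,0],[0,0,0,0],[0,0,0,0],[0,0,0,0],[0,0,0,0],[0,0,0,0],[0,0,0,0]]' -1 40
python3 -m jog '[[0,0,5,0],[0,0,15,0],[0,0,30,0],[0,0,50,0],[0,0,75,0],[0,0,95,0],[0,0,95,0],[0,0,95,0]]'
python3 - <<'E'
from h import *
s=get_state();print(s['position'],yaw(),s['joint_positions'][-1],s['ft_force'])
E
```

```text
time: 45.65
position: [0.6167, 0.1837, 0.011]
tool_rot: [3.135, 0.056, -0.004]
ft_force: [0.4, 0.7, 0.8]
grip_width: 0.649
time: 46.65
position: [0.6164, 0.1835, 0.0107]
tool_rot: [3.135, 0.055, -0.005]
ft_force: [-0.4, -1.0, 5.3]
grip_width: 0.373
time: 47.65
position: [0.6155, 0.1833, 0.1045]
tool_rot: [3.135, 0.055, -0.008]
ft_force: [-0.6, -0.8, -0.7]
grip_width: 0.374
[0.61554925 0.18334995 0.10454433] 0.0353302192624658 -1.785710301699152 [-0.61140311 -0.77520247 -0.69062601]
```

```bash
python3 -m jog '[[-5,-35,0,0.02],[-10,-80,0,0.04],[-16,-125,0,0.06],[-22,-170,0,0.08],[-28,-215,0,0.1],[-34,-260,0,0.12],[-40,-300,0,0.13],[-44,-335,0,0.145]]'
python3 -m jog '[[-5,-40,0,0],[-10,-75,0,0],[-13,-100,0,0],[-13,-108,0,0],[-13,-108,-15,0],[-13,-108,-35,0],[-13,-108,-55,0],[-13,-108,-65,0]]'
python3 - <<'E'
from h import *
s=get_state();print(s['position'],yaw(),s['joint_positions'][-1],s['ft_force'])
snap('wrist','w9.png');cv2.imwrite('pics/c9.png',cv2.imread('pics/w9.png')[:400])
E
```

```text
time: 48.65
position: [0.5706, -0.1532, 0.1038]
tool_rot: [3.123, 0.281, -0.009]
ft_force: [0.8, 0.4, -0.5]
grip_width: 0.372
time: 49.65
position: [0.558, -0.2582, 0.0375]
tool_rot: [3.124, 0.284, -0.011]
ft_force: [-0.8, -0.1, -0.7]
grip_width: 0.377
[ 0.55798798 -0.25818302  0.03750652] 0.18144390634331578 -0.8467316887350032 [-0.77724812 -0.10382805 -0.74531715]
```

View pics/c9.png

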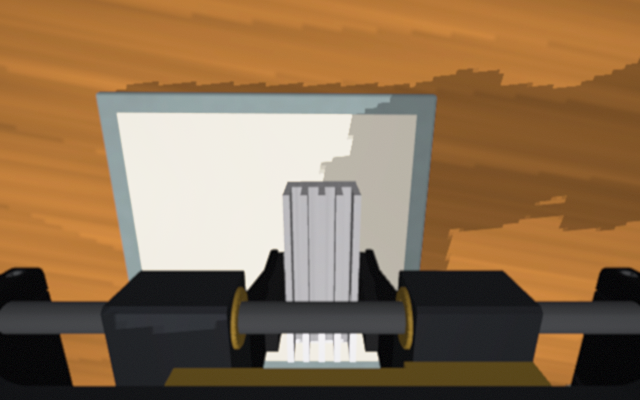

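The module is held level and square to the plate. Lowering it.

```bash
python3 -m jog '[[0,-1,-4,0],[0,-1,-8,0],[0,-1,-11,0],[0,-1,-13,0],[0,-1,-15,0],[0,-1,-15.5,0],[0,-1,-15.5,0],[0,-1,-15.5,0]]'
```

```text
time: 50.7
position: [0.5592, -0.2606, 0.0247]
tool_rot: [3.122, 0.282, -0.005]
ft_force: [-0.8, -0.1, -0.4]
grip_width: 0.375
```

```bash
python3 -m jog '[[0,0,-1,0],[0,0,-2,0],[0,0,-3,0],[0,0,-3,0],[0,0,-3,0],[0,0,-3,0],[0,0,-3,0],[0,0,-3,0]]'
python3 -m jog '[[0,0,0,0],[0,0,0,0],[0,0,0,0],[0,0,0,0],[0,0,0,0],[0,0,0,0],[0,0,0,0],[0,0,0,0]]' 0.0
python3 -m jog '[[0,0,15,0],[0,0,40,0],[0,0,80,0],[0,0,120,0],[0,10,150,0],[0,40,150,0],[0,80,150,0],[0,120,150,0]]'
python3 - <<'E'
from h import *
s=get_state();print(s['position'],yaw(),s['joint_positions'][-1],s['ft_force'])
snap('wrist','w10.png')
cv2.imwrite('pics/c10.png',cv2.imread('pics/w10.png'))
E
```

```text
time: 51.7
position: [0.5591, -0.2606, 0.0217]
tool_rot: [3.122, 0.282, -0.006]
ft_force: [-1.4, 0.5, 0.8]
grip_width: 0.377
time: 52.7
position: [0.5591, -0.2606, 0.0216]
tool_rot: [3.122, 0.282, -0.006]
ft_force: [0.5, 0.1, 0.2]
grip_width: 0.498
time: 53.7
position: [0.5592, -0.1398, 0.173]
tool_rot: [3.122, 0.281, -0.003]
ft_force: [0.4, 0.6, -0.4]
grip_width: 0.5
[ 0.55921372 -0.13979376  0.17299866] 0.17938510235160318 -1.1277053360167153 [ 0.44406775  0.61319818 -0.39934669]
```

View pics/c10.png

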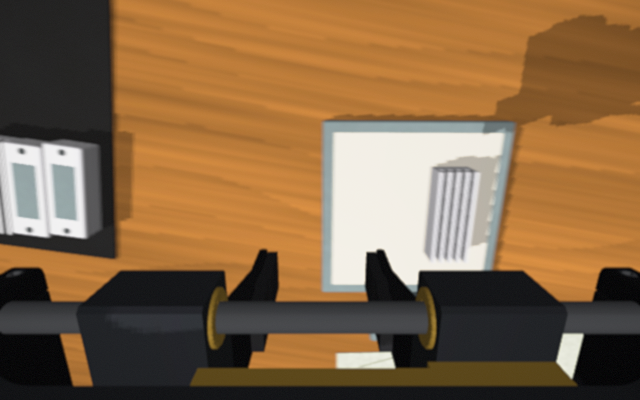

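Finned one sits flat on the plate at (452,213). Now the second.

```bash
python3 - <<'E'
from h import *
f='w8.png'
for p in[(339.5,258),(371,258),(338,174),(370,173.5)]:print(w(f,*p,.029))
C=[w('w10.png',*p,.04) for p in[(431,168),(478,168),(472,262),(427,259)]];print(C,np.mean(C,0))
E
python3 -m jog '[[-8,25,0,0.1],[-20,75,0,0.25],[-32,125,0,0.4],[-44,175,0,0.55],[-56,220,0,0.7],[-68,250,0,0.85],[-80,270,0,1],[-95,280,0,1.15]]' -1
python3 -m jog '[[-8,3,-20,0.17],[-16,5,-40,0.27],[-20,6,-70,0.27],[-20,6,-100,0.27],[-20,6,-110,0.27],[-20,6,-110,0.27],[-20,6,-110,0.27],[-20,6,-110,0.27]]'
python3 - <<'E'
from h import *
s=get_state();print(s['position'],yaw(),s['joint_positions'][-1],s['ft_force'])
E
```

```text
[472.9 160. ]
[474.  127.9]
[560.  165.9]
[561.5 135.7]
[array([ 602.3, -226.4]), array([ 609.3, -265.1]), array([ 525.3, -286.4]), array([ 521. , -245.3])] [ 564.475 -255.8  ]
time: 54.75
position: [0.464, 0.1406, 0.1727]
tool_rot: [2.459, 1.942, 0.003]
ft_force: [-0.9, 0.2, -0.6]
grip_width: 0.006
time: 55.75
position: [0.445, 0.1457, 0.0627]
tool_rot: [2.183, 2.248, 0.005]
ft_force: [-0.3, 1.0, -0.1]
grip_width: 0.005
[0.44497161 0.14571527 0.06274216] 1.600191649555864 -0.3436859608109129 [-0.27566049  0.96988504 -0.1243714 ]
```

```bash
python3 -m jog '[[0,0.3,-20,0],[0,0.3,-40,0],[0,0.3,-52,0],[0,0.3,-52,0],[0,0.3,-52,0],[3,0.4,-52,0],[7,0.5,-52,0],[10,0.6,-52,0]]'
python3 -m jog '[[4,0.1,0,0],[8,0.2,0,0],[12,0.3,0,0],[16,0.4,0,0],[20,0.6,0,0],[25,0.7,0,0],[30,0.8,0,0],[35,1,0,0]]'
python3 -m jog '[[5,0.1,0,0],[10,0.3,0,0],[15,0.4,0,0],[20,0.6,0,0],[25,0.7,0,0],[30,0.9,0,0],[35,1,0,0],[40,1.1,0,0]]'
python3 -m jog '[[5,0.1,0,0],[10,0.3,0,0],[15,0.4,0,0],[20,0.6,0,0],[25,0.7,0,0],[30,0.9,0,0],[34,1,0,0],[36,1.1,0,0]]'
python3 -m jog '[[-12,0,0,0],[-20,0,20,0],[-20,0,60,0],[-20,0,110,0],[-20,0,160,-0.17],[-20,0,190,-0.34],[-20,0,190,-0.51],[-20,0,190,-0.68]]'
python3 -m jog '[[0,0,0,-0.17],[0,0,0,-0.34],[0,0,0,-0.51],[0,0,0,-0.68],[0,0,0,-0.85],[0,0,0,-0.89],[0,0,0,-0.89],[0,0,0,-0.89]]' 0.3
python3 - <<'E'
from h import *
s=get_state();print(s['position'],yaw(),s['joint_positions'][-1])
snap('wrist','w11.png');cv2.imwrite('pics/c11.png',cv2.imread('pics/w11.png')[:400])
E
```

```text
time: 56.75
position: [0.4547, 0.1461, 0.0099]
tool_rot: [2.183, 2.248, 0.003]
ft_force: [-0.5, -0.1, 0.3]
grip_width: 0.006
time: 57.75
position: [0.4894, 0.147, 0.0096]
tool_rot: [2.183, 2.249, 0.002]
ft_force: [-0.7, 0.2, -0.9]
grip_width: 0.008
time: 58.75
position: [0.5294, 0.1481, 0.0096]
tool_rot: [2.183, 2.249, 0.002]
ft_force: [-0.6, -0.4, 0.1]
grip_width: 0.007
time: 59.75
position: [0.5653, 0.1492, 0.0096]
tool_rot: [2.183, 2.249, 0.002]
ft_force: [-1.8, -0.0, 1.3]
grip_width: 0.0
time: 60.75
position: [0.5445, 0.1493, 0.2002]
tool_rot: [2.812, 1.384, 0.0]
ft_force: [0.5, 0.3, -0.1]
grip_width: 0.008
time: 61.75
position: [0.5447, 0.1493, 0.1996]
tool_rot: [3.135, 0.049, -0.007]
ft_force: [0.4, -0.8, -0.2]
grip_width: 0.649
[0.54466664 0.14925408 0.19956604] 0.031177846243430913 -1.8237945201970747
```

View pics/c11.png

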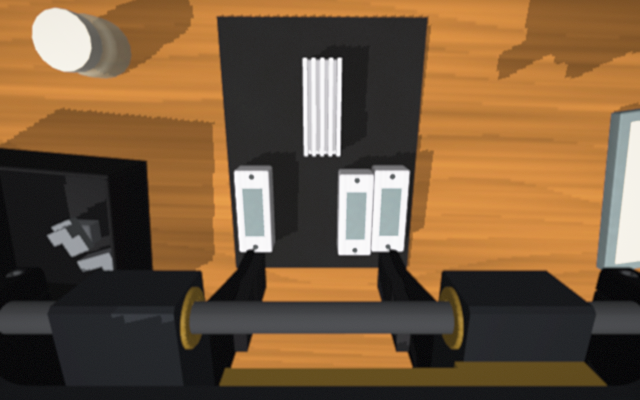

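The second finned module is clear of the row (303–341, 57–156); the plain ones are unmoved.

```bash
python3 -m jog '[[20,0,-20,0],[40,0,-50,0],[60,1,-90,0],[70,1,-130,0],[70,1,-165,0],[70,1,-185,0],[70,1,-190,0],[70,1,-190,0]]'
python3 -m jog '[[0,0,0,0],[0,0,0,0],[0,0,0,0],[0,0,0,0],[0,0,0,0],[0,0,0,0],[0,0,0,0],[0,0,0,0]]' -1 40
python3 -m jog '[[0,0,5,0],[0,0,15,0],[0,0,30,0],[0,0,50,0],[0,0,75,0],[0,0,95,0],[0,0,95,0],[0,0,95,0]]'
python3 -m jog '[[-5,-35,0,0.02],[-12,-75,0,0.04],[-20,-115,0,0.06],[-28,-155,0,0.08],[-36,-195,0,0.1],[-44,-235,0,0.12],[-52,-275,0,0.13],[-58,-310,0,0.15]]'
python3 -m jog '[[-5,-25,0,0],[-9,-44,0,0],[-9,-44,0,0],[-9,-44,-15,0],[-9,-44,-35,0],[-9,-44,-55,0],[-9,-44,-65,0],[-9,-44,-65,0]]'
python3 - <<'E'
from h import *
s=get_state();print(s['position'],yaw(),s['joint_positions'][-1],s['ft_force'])
E
```

```text
time: 62.8
position: [0.6157, 0.1505, 0.0106]
tool_rot: [3.135, 0.048, -0.004]
ft_force: [-0.7, -0.1, 0.6]
grip_width: 0.653
time: 63.8
position: [0.6154, 0.1503, 0.0102]
tool_rot: [3.135, 0.047, -0.006]
ft_force: [-1.4, -0.3, 6.5]
grip_width: 0.376
time: 64.8
position: [0.6145, 0.1502, 0.104]
tool_rot: [3.135, 0.048, -0.008]
ft_force: [0.4, -0.2, -0.7]
grip_width: 0.374
time: 65.8
position: [0.5556, -0.1613, 0.1033]
tool_rot: [3.123, 0.282, -0.009]
ft_force: [0.5, -0.9, -1.9]
grip_width: 0.376
time: 66.8
position: [0.5475, -0.2032, 0.0385]
tool_rot: [3.123, 0.283, -0.009]
ft_force: [0.3, -1.3, -0.2]
grip_width: 0.377
[ 0.54746184 -0.20321905  0.03845848] 0.1806978717538579 -0.9560549994119223 [ 0.29322814 -1.32047228 -0.21847802]
```

```bash
python3 -m jog '[[1,-0.5,-4,0],[1,-0.5,-8,0],[1,-0.5,-12,0],[1,-0.5,-15,0],[1,-0.5,-16,0],[1,-0.5,-17,0],[1,-0.5,-17,0],[1,-0.5,-17,0]]'
python3 -m jog '[[0,0,0,0],[0,0,0,0],[0,0,0,0],[0,0,0,0],[0,0,0,0],[0,0,0,0],[0,0,0,0],[0,0,0,0]]' 0.0
python3 -m jog '[[0,0,15,0],[0,0,40,0],[0,0,80,0],[0,0,120,0],[-20,-10,120,0],[-40,-30,120,0],[-60,-60,120,0],[-80,-90,120,0]]'
python3 -m jog '[[-5,-5,0,0],[-13,-13,0,0],[-13,-13,0,0],[-13,-13,0,0],[-13,-13,0,0],[-13,-13,0,0],[-13,-13,0,0],[-13,-13,0,0]]' -1
python3 - <<'E'
from h import *
s=get_state();print(s['position'],yaw(),s['joint_positions'][-1],s['ft_force'])
snap('wrist','w12.png')
a=cv2.imread('pics/w12.png')
for b in(-24,24):
    for k in(px('w12.png',[.4443-.179*b/1000,-.2515+.984*b/1000,.066]),): cv2.circle(a,tuple(int(v) for v in k),4,(0,0,255),1)
cv2.imwrite('pics/c12.png',a)
E
```

```text
time: 67.8
position: [0.5492, -0.2043, 0.0227]
tool_rot: [3.122, 0.282, -0.005]
ft_force: [-0.0, -0.2, -1.1]
grip_width: 0.374
time: 68.8
position: [0.5491, -0.2043, 0.0226]
tool_rot: [3.122, 0.282, -0.006]
ft_force: [0.1, -0.2, -0.3]
grip_width: 0.506
time: 69.8
position: [0.4673, -0.2952, 0.1425]
tool_rot: [3.123, 0.282, -0.006]
ft_force: [-0.2, -0.4, -0.5]
grip_width: 0.502
time: 70.8
position: [0.4561, -0.3072, 0.1426]
tool_rot: [3.122, 0.282, -0.006]
ft_force: [-0.7, 0.1, 0.3]
grip_width: 0.007
[ 0.45614515 -0.30722945  0.14259377] 0.18041126336954671 -0.7733894542856994 [-0.71665112  0.11178852  0.27675677]
```

View pics/c12.png

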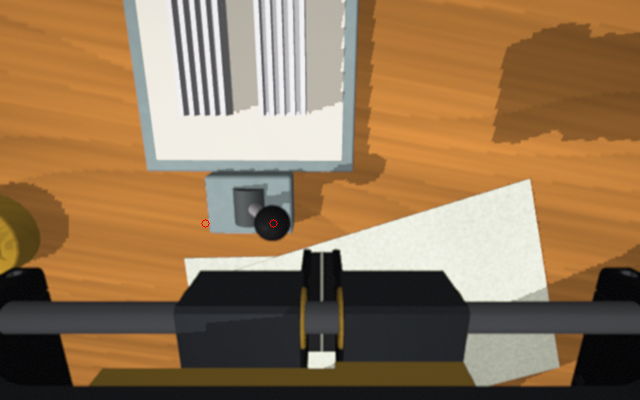

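Both modules lie side by side on the plate; the knob is exactly at the predicted (272,222). Descending beside it and pushing towards plate +y.

```bash
python3 -m jog '[[-1.5,0,-20,0],[-1.5,0,-45,0],[-1.5,0,-70,0],[-1.5,0,-84,0],[-1.5,0,-84,0],[-1.5,0,-84,0],[-2.4,5,-84,0],[-3.3,10,-84,0]]'
python3 -m jog '[[-0.9,5,0,0],[-1.8,10,0,0],[-2.7,15,0,0],[-3.6,20,0,0],[-4.5,25,0,0],[-5.4,30,0,0],[-6.3,35,0,0],[-7.2,40,0,0]]'
python3 -m jog '[[-0.2,1,0,0],[-0.4,2,0,0],[-0.5,3,0,0],[-0.7,4,0,0],[-0.9,5,0,0],[-1.1,6,0,0],[-1.3,7,0,0],[-1.4,8,0,0]]'
python3 - <<'E'
from h import *
s=get_state();p=np.array(s['position'][:2])*1000-[444.3,-251.5];print('plate y',p@[-.179,.984],'plate dx',p@[.984,.179])
E
```

```text
time: 71.85
position: [0.4531, -0.297, 0.0592]
tool_rot: [3.122, 0.282, -0.004]
ft_force: [0.1, -0.0, 0.3]
grip_width: 0.006
time: 72.85
position: [0.4454, -0.2567, 0.0584]
tool_rot: [3.123, 0.282, -0.006]
ft_force: [0.7, -1.7, 0.4]
grip_width: 0.0
time: 73.85
position: [0.4441, -0.2493, 0.0586]
tool_rot: [3.122, 0.282, -0.006]
ft_force: [-0.6, -1.7, -1.4]
grip_width: 0.003
plate y 2.2364554678571458 plate dx 0.19329944531813734
```

```bash
python3 -m jog '[[-0.1,0.5,0,0],[-0.2,1,0,0],[-0.3,1.5,0,0],[-0.4,2,0,0],[-0.5,2.5,0,0],[-0.5,3,0,0],[-0.5,3,0,0],[-0.5,3,0,0]]'
python3 -m jog '[[-0.1,0.5,0,0],[-0.2,1,0,0],[-0.3,1.5,0,0],[-0.4,2,0,0],[-0.4,2,0,0],[-0.4,2,0,0],[-0.4,2,0,0],[-0.4,2,0,0]]'
```

```text
time: 74.85
position: [0.4439, -0.2479, 0.0587]
tool_rot: [3.12, 0.281, -0.004]
ft_force: [1.4, -5.9, -4.2]
grip_width: 0.004
time: 75.85
position: [0.4438, -0.2477, 0.0588]
tool_rot: [3.117, 0.279, -0.003]
ft_force: [2.9, -10.4, -7.4]
grip_width: 0.007
```

The lever is on its stop (force rose to 10 N, motion stalled). Backing off and checking.

```bash
python3 -m jog '[[1,-10,0,0],[3,-25,0,0],[3,-25,20,0],[3,-25,60,0],[3,-25,110,0],[3,-25,160,0],[3,-25,210,0],[3,-25,240,0]]'
python3 -m jog '[[0,15,0,0],[0,30,0,0],[0,50,0,0],[0,70,0,0],[0,80,0,0],[0,80,0,0],[0,80,0,0],[0,80,0,0]]'
python3 - <<'E'
from h import *
snap('wrist','w13.png');snap('top','t13.png')
a=cv2.imread('pics/w13.png');b=cv2.imread('pics/t13.png')
for z in(.04,): 
  for p in[(.5590,-.2606),(.549,-.2043)]: print(px('w13.png',[*p,z]))
k=px('w13.png',[.440,-.2279,.066]);cv2.circle(a,tuple(int(v) for v in k),3,(0,0,255),1)
o=np.zeros((600,800,3),np.uint8);o[:400,:640]=a;o[400:,:500]=cv2.resize(b[140:260,120:420],(500,200),interpolation=3);cv2.imwrite('pics/c13.png',o)
E
```

```text
time: 76.85
position: [0.4469, -0.2697, 0.3016]
tool_rot: [3.122, 0.282, -0.001]
ft_force: [0.2, -0.3, 0.4]
grip_width: 0.004
time: 77.85
position: [0.4461, -0.19, 0.2985]
tool_rot: [3.122, 0.28, -0.006]
ft_force: [-0.3, 0.3, -0.1]
grip_width: 0.007
[400.3  82.2]
[348.7  82. ]
```

View pics/c13.png

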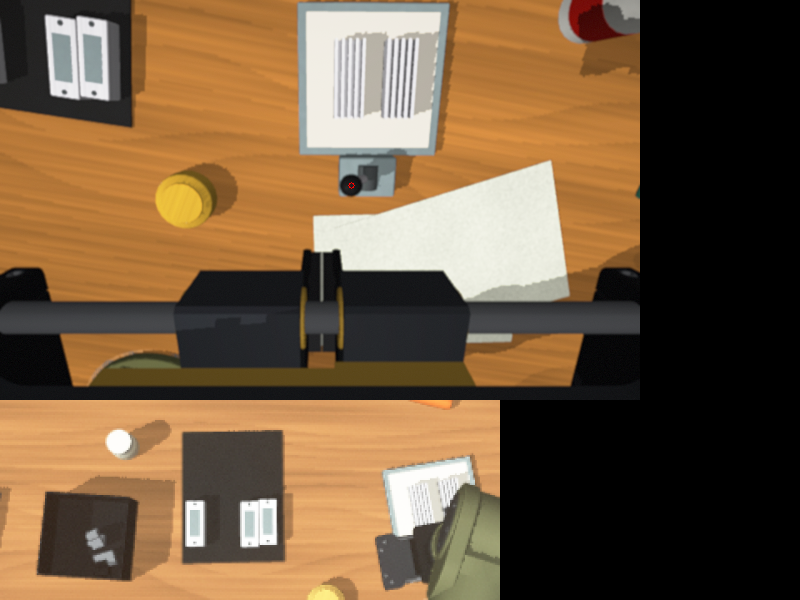

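The knob sits on the predicted end point (351,185). Both modules lie flat and centred with a gap, the scraps are in the bin, and the plain modules, tin, jar and can are unmoved. Handing in.

```bash
python3 -c "
from bench import *
print(close_job())"
```

```text
the job is handed in; nothing more can be done
None
```

The job is done and handed in at about 78 s of the 210 s allowed.

- **Scraps:** There were four on the plate: a block, a stepped piece, an L and a black one. All went into the bin. The last pictures show the plate clear. The grey scraps can be seen in the bin. The black one is hard to see against the black bin, but its grip was steady until I let it go over the bin.
- **Finned modules:** I pushed each one along the mat until it was past the row, then gripped, lifted and placed it. They lie flat and parallel in the middle of the plate, about 24 mm apart. The second was let go about 1 mm above the plate and settled flat.
- **Plain modules and bystanders:** The three plain modules looked unmoved in the final pictures, and so did the tin, jar and can. The screwdriver was mostly out of the final view, and the arm never went near it.
- **Switch:** I pushed the lever to its stop, where motion stalled and the force rose to about 10 N. The knob then showed at the predicted end point.

No check failed. I noticed no grip slip or knocked scrap. One odd reading on the plate during clearing was the arm's shadow.

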